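Slide the locked board carriage under the test probe

ROBOT

A 6-joint arm with a two-finger parallel gripper is mounted at the origin on the work surface. World frame = base frame: x ahead of the robot, y to its left, z up, the work surface at z = 0. Lengths are in m, angles in rad, forces in N, time in s.
With the tool pointing down it reaches from about 0.275 to 0.75 m from the base axis. Payload 10.2 kg.
Tool frame: the origin (TCP) lies on the centre line of the jaws, within the pads' length; the fingertips stand 19 mm ahead of it and the grasp point (between the pads) is the TCP; z points along the fingers, y is the line along which they close (so a half turn about z gives the same grasp; the last joint's range is limited). The gripper opens to 85 mm and grips with 20 to 120 N. Pads are 22 mm wide; open, the fingers measure 114 mm over their backs; the gripper's body (76 mm by 85 mm) begins 54 mm behind the grasp point. The pads swing forward as they close: fully open they stand 13 mm farther back than shut.
Start: joints at [-1.545, 0.313, 1.498, -0, 1.331, -0.223], TCP at [0.129, -0.509, 0.25] pointing down, gripper open.
Joint ranges: [-2.94, 2.94], [-0.97, 2.17], [0.19, 2.56], [-1.23, 4.37], [0.02, 3.11], [-2.88, 2.88]. Speed limits (rad/s): [2.39, 2.39, 3.01, 3.14, 3.14, 3.14].

INTERFACE

Orientations are given as a unit quaternion [w, x, y, z].
In Python, from plant import arm gives the robot as it stands.
- The arm moves only by the tool jog_arm, never from a script. Its argument "series" is a list of rows, each an object of numbers: "wx", "wy", "wz": the turn, a rotation vector about the tool's x, y, z in rad; "tx", "ty", "tz": the shift along the tool's x, y, z in m; "claw": the opening, from 0 (shut) to 1 (fully open). A call has 1 to 8 rows; each row shifts and turns the commanded pose from where the row before left it, along the tool's axes as they then stand; what a row does not reach is not made up. A row lasts 1/12 s, in which the tool goes at most 41.7 mm and 7.16 degrees, less where a joint would pass 70% of its speed; a pose out of reach is approached as far as the arm can. A call is refused whole if a number of a shift passes 0.0417 or a number of a turn 0.125, either way. A call with a gripper value outside its range is refused whole. The fingers move at their own pace and stop on an object; "grip_force" is the grip in N (left out, the last holds). Time passes only in rows, so rows that do not move let the fingers close. It gives the time, the measured TCP pose, the force, the opening and the grip force at its end, in the units of the state.
- arm.state(): the state, without advancing time (a new reading comes with each control period).
- arm.get_image(name): name is "scene" or "side" or "wrist"; returns (picture, depth): 384x512x3 uint8, red, green, blue; 384x512 float32, m along the optical axis (not along the pixel's ray), 0 where there is no reading.
- arm.camera_model(name): a dict with "mtx" (3x3 intrinsics, pixels), "k1" (the pictures are not rectified: a ray, as slopes to the right and down, at radius r is drawn at 1 + k1 r^2 times it, then the intrinsics apply), "eye" and "attitude" of the camera in the world. Camera axes: x right, y up, looking along -z (the intrinsics and any distortion apply to the point x, -y, -z); pixel columns grow to the right and rows downward; lengths in m; the calibration is good to about 2 mm. A picture is of the moment at which its call begins: read the wrist's pose just before it. camera_model takes no time and is no camera call; for the wrist camera it gives the pose at the moment of the call.
- arm.sign_off(): hands the job in; it is judged then, once.
The state is a dict: "time": time; "joint_pos": joint angles; "joint_velocities": joint speeds; "joint_torque": joint torques, N m; "position": TCP position; "orientation": TCP orientation; "ft_force": force on the tool from outside, world axes, zero at the start; "torque": the same for the moment, N m; "finger_gap": finger opening in m; "gripper_force": force on a finger pad.
Only numpy, scipy, OpenCV 4.12 (cv2) and the standard library are available. Lean on these libraries where they do the work, as an engineer would, in place of code of your own. Each camera call takes 0.05 s, during which the arm holds its last target. There are 200 camera calls.

TASK

Bring the opened control unit under the test probe: with a fingertip press the lock button on the carriage fully down, and keep it held down while you push the carriage along its rails all the way to the end stop on the probe's side, then let the button spring up so that the carriage is locked there, and move clear. Grasp and lift nothing: the control unit stays lying in its nest on the carriage, and the solder spool, flux jar and screwdriver stay where they are.

Things in the scene. Friction and masses are not known exactly. Their poses are not given: they have to be found in the camera images.
- fixture: Slide fixture fixed to the table, pose varies: grey base plate covering x -40 to 250, y -143 to 143 mm, two rails, end blocks 38 mm high. Origin: on the table, at the middle of the lock button's path. +y: the way the carriage must slide, to the probe's end; +x: from the button towards the control unit; z up. A post 18 x 18 mm, 208 mm high, at x 234, y 61 mm holds the probe.
- carriage (a joint): How far the carriage has slid along fixture +y, m: it starts 0 to 0.003; 0.122 is against the end stop. An aluminium plate 235 x 130 mm, top 38 mm above the table, with the lock button at its front edge and the control unit behind. It cannot leave its rails; about 2 N slides it when unlocked. Locked, it only has about 3 mm of play.
- lock_button (a joint): How far the lock button is pressed straight down, m: 0 up (locked), 0.008 fully down on a firm stop. Spring: 3.2 N to start it, 6.4 N to hold it down. The carriage slides only while it is down 5 mm or more; let up on the way, it locks the carriage at the next tooth (12 mm apart). In the last 2.5 mm before the end stop it can spring fully up and lock there.
- button_top (a point): Centre of the top face of the lock button, a flat black square cap 36 x 36 mm: 50 mm above the table when up, 42 mm when down. It rides on the carriage. Axes as the fixture's.
- ridge_face (a point): Push ridge: upright dark steel bar fixed on the carriage beside the button on its leading (+y) side, 44 mm long in x, 8 mm thick. This point: top middle of the face towards the button, 60 mm above the table, 23 mm in +y from the button's centre. A finger pressing the button can push on this face. Other sides are open; behind (+x) an 8 mm high nest wall begins 43 mm from the button's centre.
- control_unit: Opened control unit lying loose in a nest (8 mm high walls, about 3 mm play) on the carriage: aluminium tray with a green circuit board and a black connector strip, 130 mm (x) x 100 mm (y), 22 mm high, 0.25 to 0.5 kg. Origin: centre of its underside, 38 mm above the table, 115 mm in fixture +x from the button's centre.
- solder_spool: Grey spool standing on the table beyond the probe's end of the fixture: 56 mm across, 30 mm high. Origin: centre of its underside. To be left alone.
- flux_jar: Small jar standing on the table beyond the starting end of the fixture: 44 mm across, 45 mm high. Origin: centre of its underside. To be left alone.
- screwdriver: Screwdriver 170 mm long, handle under 35 mm thick, lying on the table along the front of the fixture (between it and the robot). Origin: underside, near its middle; x axis from handle to tip. To be left alone.
- probe_head (a point): Lower end of the test probe's black body, a fixed upright cylinder 26 mm thick at fixture x 146, y 61 mm, 112 mm above the table; its thin pins reach down to 77 mm. It hangs from an arm 192 to 208 mm above the table that runs from here back (+x) to the post. The control unit is under it once the carriage is at its end stop.
Things that resemble listed ones, but are neither listed nor needed, are in the scene too. What is meant by the control_unit is not orange or red, and is the larger of those in its own colour.

How it is judged:
By the outcome, as a careful person would: the job done as asked, in the order asked, and still so for the second after the job is handed in, with the robot touching nothing.
It also fails if it takes over 35 s, if anything falls off the work surface, if the arm or the gripper's body presses on something with over 40 N, if the wrist force passes 120 N, or if a joint passes its speed limit or range.

## Working session

There is one attempt and no reset: what is moved stays moved. The work goes in short steps, Python scripts to look and compute and a tool call to move; the robot and the scene stay as the last step left them, time stands still between calls to the robot, and variables do not carry over. Pictures are saved under pics/ and viewed, at most 10 in all, crops included, and the job is handed in when it is done.

Besides the shell and the picture viewer there is one more tool, called after "Call:" as a command line: name --argument value ..., lists and objects as JSON in quotes. jog_arm: Moves the arm, as the interface text tells. Its arguments: {"type":"object","properties":{"series":{"type":"array"},"grip_force":{"type":"number"}},"required":["series"]}

```bash
mkdir -p pics; cat > h.py <<'E'
import numpy as np,cv2
from plant import arm
from scipy.spatial.transform import Rotation as R
def Rm(a):
    a=np.array(a,float)
    if a.shape==(3,3): return a
    return R.from_quat(a[[1,2,3,0]]).as_matrix()
def cloud(cm,d):
    K=np.array(cm["mtx"]);h,w=d.shape
    u,v=np.meshgrid(np.arange(w),np.arange(h))
    p=np.stack([u,v],-1).reshape(-1,1,2).astype(np.float64)
    n=cv2.undistortPoints(p,K,np.array([cm["k1"],0,0,0,0],float)).reshape(h,w,2)
    c=np.stack([n[...,0]*d,-n[...,1]*d,-d],-1)
    P=c@Rm(cm["attitude"]).T+np.array(cm["eye"]); P[d==0]=np.nan
    return P
def look(name):
    cm=arm.camera_model(name);im,d=arm.get_image(name)
    return im,cloud(cm,d),cm
E
python3 - <<'E'
from h import *
s=arm.state();print(s)
for n in("scene","side"):
    im,P,cm=look(n);cv2.imwrite(f"pics/{n}0.png",im[...,::-1]);np.savez(f"{n}0.npz",im=im,P=P);print(n,cm)
E
```

```text
{'time': 0.0, 'joint_pos': array([-1.54540486e+00,  3.13470418e-01,  1.49844688e+00, -1.52563430e-05,
        1.33096474e+00, -2.23405350e-01]), 'joint_velocities': array([-0.00103668,  0.00117301,  0.00022365, -0.00126761,  0.00129229,
        0.00134134]), 'joint_torque': array([-5.77589199e-04, -4.12261534e+01, -2.59743655e+01, -2.10795697e-04,
        4.15896939e-03,  1.10229581e-05]), 'position': array([ 0.12925101, -0.50860556,  0.24972092]), 'orientation': array([-6.42263448e-04,  9.92272059e-01,  1.24079589e-01,  5.63520027e-05]), 'ft_force': array([ 0.59609811, -0.61086837,  0.49169785]), 'torque': array([-0.02025189, -0.02400567, -0.00346096]), 'gripper_force': 0.0, 'finger_gap': 0.0855177283083321}
scene {'mtx': array([[367.63512495,   0.        , 257.6751933 ],
       [  0.        , 367.63512495, 194.20284493],
       [  0.        ,   0.        ,   1.        ]]), 'k1': -0.06222470506474982, 'eye': array([1.11191657, 0.08062545, 0.87771321]), 'attitude': array([0.61125848, 0.21319339, 0.25781738, 0.71724601])}
side {'mtx': array([[441.06700076,   0.        , 258.70540553],
       [  0.        , 441.06700076, 196.4258163 ],
       [  0.        ,   0.        ,   1.        ]]), 'k1': -0.16151615448408901, 'eye': array([ 0.36398404, -0.87932797,  0.64393207]), 'attitude': array([ 0.87585292,  0.47663968, -0.0444297 , -0.06101055])}
```

View pics/scene0.png

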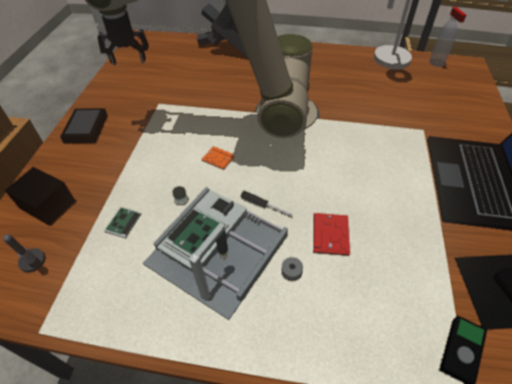

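View pics/side0.png

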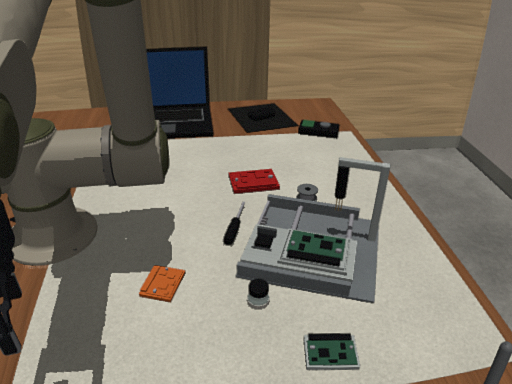

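```bash
python3 - <<'E'
from h import *
x0,y0,s=0.2,-0.4,0.001
H=np.full((600,600),np.nan);C=np.zeros((600,600,3),np.uint8)
for n in("scene","side"):
    z=np.load(n+"0.npz");P=z["P"];im=z["im"]
    big=cv2.resize(P,None,fx=4,fy=4,interpolation=cv2.INTER_NEAREST).reshape(-1,3)
    P=P.reshape(-1,3);c=im.reshape(-1,3)
    ok=np.isfinite(P[:,2])
    i=((P[:,0]-x0)/s);j=((P[:,1]-y0)/s)
    ok&=(i>=2)&(i<597)&(j>=2)&(j<597)&(P[:,2]<0.09)
    i,j=i[ok].astype(int),j[ok].astype(int)
    for k in np.argsort(P[ok,2]):
        a=slice(i[k]-1,i[k]+2);b=slice(j[k]-1,j[k]+2)
        H[a,b]=np.fmax(H[a,b],P[ok][k,2]) if 0 else P[ok][k,2]; C[a,b]=c[ok][k]
np.savez("top.npz",H=H,C=C)
m=((H>0.005)).astype(np.uint8)
m=cv2.morphologyEx(m,cv2.MORPH_CLOSE,np.ones((7,7)))
m=cv2.morphologyEx(m,cv2.MORPH_OPEN,np.ones((5,5)))
n,l,st,ce=cv2.connectedComponentsWithStats(m)
print("table",np.nanmedian(H))
for k in range(1,n):
    if st[k,4]<150: continue
    r=cv2.minAreaRect(np.argwhere(l==k).astype(np.float32))
    print(st[k,4],"ctr",np.round([x0+r[0][0]*s,y0+r[0][1]*s],4),"size",np.round(r[1]),"ang",round(r[2],2),"hmax",round(np.nanmax(H[l==k]),3))
# dark caps
g=C.max(-1)
for lo,hi in((0.045,0.054),(0.055,0.065)):
    k=(H>lo)&(H<hi)&(g<70)
    a=np.argwhere(k);print(lo,len(a),np.round(np.median(a,0)*s+[x0,y0],4))
# view: rows = x upward
cv2.imwrite("pics/top.png",C[::-1,::-1,::-1])
im=np.load("side0.npz")["im"][185:310,225:395]
cv2.imwrite("pics/crop.png",cv2.resize(im[...,::-1],None,fx=4,fy=4,interpolation=cv2.INTER_CUBIC))
E
```

```text
table 0.0006296513509953527
6576 ctr [ 0.2778 -0.2004] size [97. 74.] ang 71.97 hmax 0.019
3097 ctr [ 0.4517 -0.0136] size [173.  31.] ang 70.91 hmax 0.028
80595 ctr [ 0.6195 -0.1248] size [295. 295.] ang 66.53 hmax 0.09
1808 ctr [ 0.467 -0.273] size [48. 48.] ang 90.0 hmax 0.048
9320 ctr [0.5235 0.1625] size [ 73. 139.] ang 90.0 hmax 0.025
2069 ctr [ 0.5785 -0.3865] size [27. 97.] ang 90.0 hmax 0.02
2757 ctr [0.653 0.085] size [56. 58.] ang 90.0 hmax 0.034
0.045 2481 [ 0.502 -0.15 ]
0.055 4080 [ 0.591 -0.204]
```

View pics/top.png

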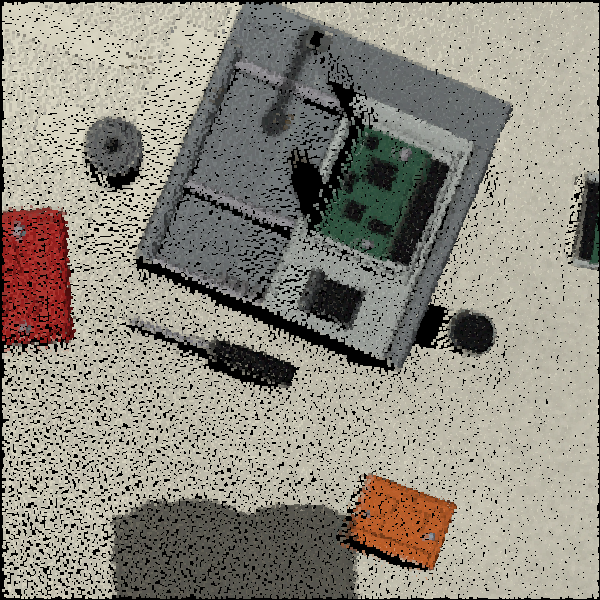

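View pics/crop.png

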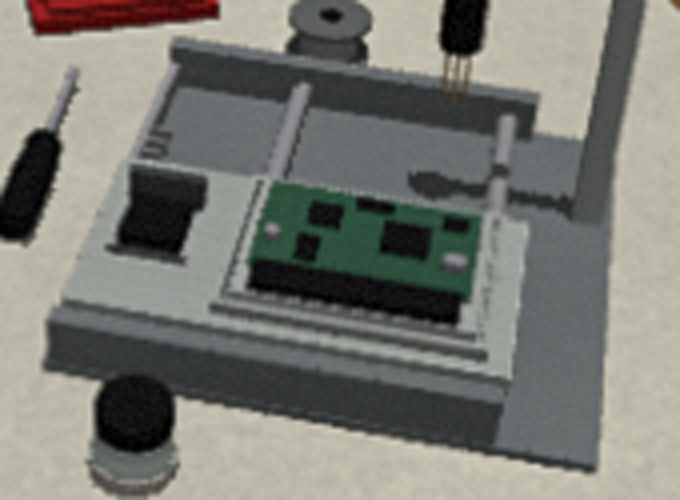

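Call:
jog_arm --series '[{"wz":-0.116,"claw":0},{"wz":-0.116,"claw":0},{"wz":-0.116,"claw":0},{"wz":-0.116,"claw":0},{"wz":-0.116,"claw":0},{"wz":-0.116,"claw":0},{"wz":-0.116,"claw":0},{"wz":-0.116,"claw":0}]' --grip_force 20

```text
invalid input
```

Call:
jog_arm --series '[{"tx":0.036,"ty":0.015,"claw":0},{"tx":0.036,"ty":0.015,"claw":0},{"tx":0.036,"ty":0.015,"claw":0},{"tx":0.036,"ty":0.015,"claw":0},{"tx":0.036,"ty":0.015,"claw":0},{"tx":0.036,"ty":0.015,"claw":0}]'

```text
invalid input
```

Call:
jog_arm --series '[{"tx":0.036,"ty":0.015,"claw":0},{"tx":0.036,"ty":0.015,"claw":0},{"tx":0.036,"ty":0.015,"claw":0},{"tx":0.036,"ty":0.015,"claw":0},{"tx":0.036,"ty":0.015,"claw":0},{"claw":0},{"claw":0}]'

```text
invalid input
```

Call:
jog_arm --series '[{"wx":0,"wy":0,"wz":-0.116,"tx":0,"ty":0,"tz":0,"claw":0},{"wx":0,"wy":0,"wz":-0.116,"tx":0,"ty":0,"tz":0,"claw":0},{"wx":0,"wy":0,"wz":-0.116,"tx":0,"ty":0,"tz":0,"claw":0},{"wx":0,"wy":0,"wz":-0.116,"tx":0,"ty":0,"tz":0,"claw":0},{"wx":0,"wy":0,"wz":-0.116,"tx":0,"ty":0,"tz":0,"claw":0},{"wx":0,"wy":0,"wz":-0.116,"tx":0,"ty":0,"tz":0,"claw":0},{"wx":0,"wy":0,"wz":-0.116,"tx":0,"ty":0,"tz":0,"claw":0},{"wx":0,"wy":0,"wz":-0.116,"tx":0,"ty":0,"tz":0,"claw":0}]' --grip_force 20

```text
time: 0.77
position: [0.1292, -0.5087, 0.25]
orientation: [-0.0, 0.83, 0.557, 0.0]
ft_force: [0.2, -0.1, 0.7]
finger_gap: -0.0001
gripper_force: 0.0
```

Call:
jog_arm --series '[{"wx":0,"wy":0,"wz":0,"tx":0.036,"ty":0.015,"tz":0,"claw":0},{"wx":0,"wy":0,"wz":0,"tx":0.036,"ty":0.015,"tz":0,"claw":0},{"wx":0,"wy":0,"wz":0,"tx":0.036,"ty":0.015,"tz":0,"claw":0},{"wx":0,"wy":0,"wz":0,"tx":0.036,"ty":0.015,"tz":0,"claw":0},{"wx":0,"wy":0,"wz":0,"tx":0.036,"ty":0.015,"tz":0,"claw":0},{"wx":0,"wy":0,"wz":0,"tx":0.036,"ty":0.015,"tz":0,"claw":0}]'

```text
time: 1.27
position: [0.2962, -0.3423, 0.2501]
orientation: [-0.0, 0.832, 0.555, 0.0]
ft_force: [-0.3, -0.6, 0.3]
finger_gap: 0.0001
gripper_force: 0.0
```

Call:
jog_arm --series '[{"wx":0,"wy":0,"wz":0,"tx":0.036,"ty":0.015,"tz":0,"claw":0},{"wx":0,"wy":0,"wz":0,"tx":0.036,"ty":0.015,"tz":0,"claw":0},{"wx":0,"wy":0,"wz":0,"tx":0.036,"ty":0.015,"tz":0,"claw":0},{"wx":0,"wy":0,"wz":0,"tx":0.036,"ty":0.015,"tz":0,"claw":0},{"wx":0,"wy":0,"wz":0,"tx":0.036,"ty":0.015,"tz":0,"claw":0},{"wx":0,"wy":0,"wz":0,"tx":0,"ty":0,"tz":0,"claw":0},{"wx":0,"wy":0,"wz":0,"tx":0,"ty":0,"tz":0,"claw":0}]'

```text
time: 1.85
position: [0.4344, -0.2052, 0.2499]
orientation: [-0.0, 0.831, 0.557, -0.0]
ft_force: [-0.0, -0.9, 0.9]
finger_gap: 0.0001
gripper_force: 0.0
```

```bash
python3 - <<'E'
from h import *
s=arm.state();print(s["time"],s["position"],s["orientation"],s["ft_force"])
im,P,cm=look("wrist");cv2.imwrite("pics/w1.png",im[...,::-1]);np.savez("w1.npz",im=im,P=P);print(cm["eye"],cm["attitude"])
E
```

```text
1.85 [ 0.43435368 -0.20515964  0.24992485] [-3.53205431e-04  8.30836326e-01  5.56516710e-01 -1.63532468e-04] [-0.03102844 -0.87561557  0.85792242]
[ 0.46028233 -0.14278117  0.37276422] [ 0.9721642  -0.13139267  0.02570699 -0.19228075]
```

View pics/w1.png

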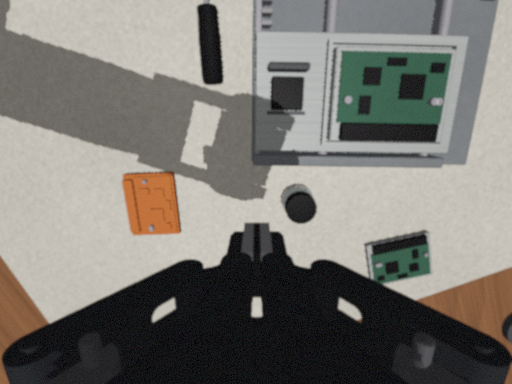

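The wrist view shows the button cap at (287,93), the ridge at (289,66), and the control unit's green board at (395,88) in its nest on the carriage. The green candidates are that one and the small one on the table at (400,258). The larger one, on the carriage, is the one meant (crop confirmed).

```bash
python3 - <<'E'
from h import *
z=np.load("w1.npz");im,P=z["im"],z["P"]
g=im.max(-1).astype(int)
def blob(r0,r1,c0,c1,lo,hi,nm):
    m=np.zeros(g.shape,bool);m[r0:r1,c0:c1]=True
    m&=(P[...,2]>lo)&(P[...,2]<hi)&(g<75)
    Q=P[m];r=cv2.minAreaRect((Q[:,:2]*1000).astype(np.float32));print(nm,len(Q),np.round(Q[:,2].mean(),4),"mean",np.round(Q.mean(0)[:2],4),"rect",np.round(r[0],1),np.round(r[1],1),round(r[2],2))
blob(74,113,268,308,.043,.056,"button")
blob(58,74,262,316,.052,.068,"ridge")
# board (green) orientation
m=(im[...,1].astype(int)>im[...,0]*1.3)&(P[...,2]>.045);m[:, :330]=False;m[160:]=False
Q=P[m];r=cv2.minAreaRect((Q[:,:2]*1000).astype(np.float32));print("board",np.round(r[0],1),np.round(r[1],1),round(r[2],2),Q[:,2].mean())
# fixture -y edge at base: end block top edge
blk=(P[...,2]>.03)&(P[...,2]<.045);blk[:154]=False;blk[170:]=False;blk[:,:258]=False;blk[:,462:]=False
Q=P[blk]
if len(Q)>20: print("block",len(Q),cv2.fitLine((Q[:,:2]*1000).astype(np.float32),2,0,.01,.01).ravel())
E
```

```text
button 972 0.0491 mean [ 0.4993 -0.1355] rect [ 499.3 -135.7] [33.8 33.8] 66.59
ridge 75 0.0569 mean [ 0.5078 -0.1136] rect [ 507.9 -113.6] [ 1.5 39. ] 66.23
board [ 605.2 -182.3] [ 89.4 117.1] 67.07 0.05368123815830193
block 2059 [ 9.2037904e-01 -3.9102739e-01  5.4537305e+02 -2.3755681e+02]
```

Call:
jog_arm --series '[{"wx":0,"wy":0,"wz":0,"tx":0.032,"ty":0.0113,"tz":0,"claw":0},{"wx":0,"wy":0,"wz":0,"tx":0.032,"ty":0.0113,"tz":0.02,"claw":0},{"wx":0,"wy":0,"wz":0,"tx":0.032,"ty":0.0113,"tz":0.02,"claw":0},{"wx":0,"wy":0,"wz":0.012,"tx":0,"ty":0,"tz":0.04,"claw":0},{"wx":0,"wy":0,"wz":0,"tx":0,"ty":0,"tz":0.04,"claw":0},{"wx":0,"wy":0,"wz":0,"tx":0,"ty":0,"tz":0.04,"claw":0},{"wx":0,"wy":0,"wz":0,"tx":0,"ty":0,"tz":0,"claw":0},{"wx":0,"wy":0,"wz":0,"tx":0,"ty":0,"tz":0,"claw":0}]'

```text
time: 2.57
position: [0.5009, -0.1318, 0.09]
orientation: [-0.001, 0.836, 0.549, -0.001]
ft_force: [0.7, -0.5, 0.4]
finger_gap: 0.0003
gripper_force: 0.0
```

```bash
python3 - <<'E'
from h import *
s=arm.state();print(s["time"],s["position"],s["orientation"],s["ft_force"])
ey=np.array([.392,.920]);ex=np.array([.920,-.392]);d=s["position"][:2]-[.4995,-.1357];print("fix x,y off",d@ex,d@ey)
im,P,cm=look("wrist");cv2.imwrite("pics/w2.png",im[...,::-1])
im,P,cm=look("side");cv2.imwrite("pics/s2.png",cv2.resize(im[170:310,200:400,::-1],None,fx=4,fy=4,interpolation=cv2.INTER_CUBIC))
E
```

```text
2.5667 [ 0.50092    -0.13180689  0.09004433] [-1.30992048e-03  8.35643587e-01  5.49269920e-01 -7.96528271e-04] [ 0.74912429 -0.46744881  0.43288847]
fix x,y off -0.000219694174463309 0.004138299967170047
```

View pics/s2.png

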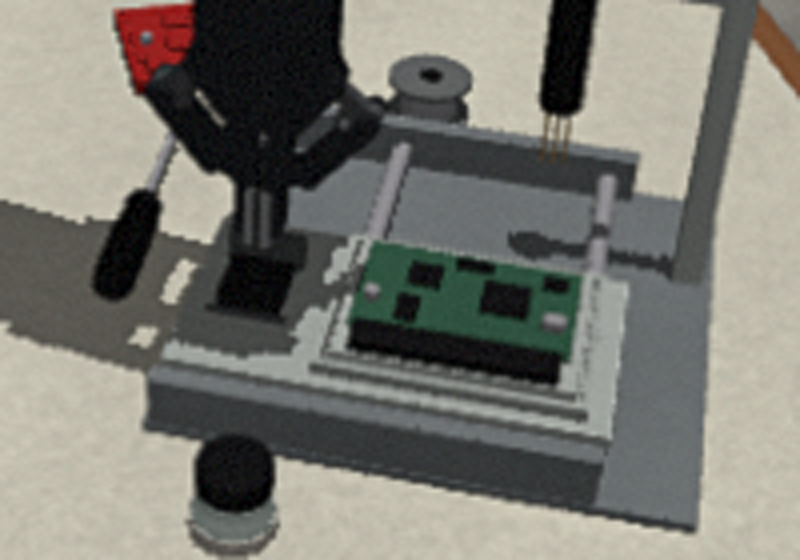

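View pics/w2.png

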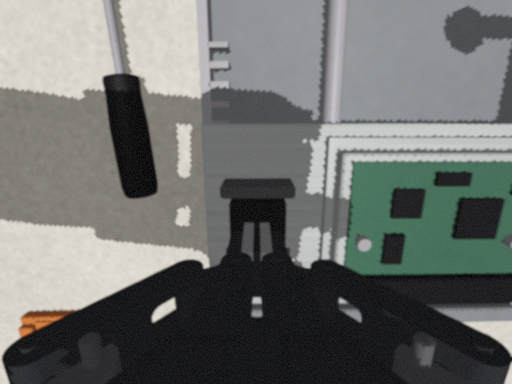

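Both views show the shut fingers (wrist ≈(258,225)) over the button, clear of the ridge at (258,190) and centred on it. I'll descend.

Call:
jog_arm --series '[{"wx":0,"wy":0,"wz":0,"tx":0,"ty":0,"tz":0.012,"claw":0},{"wx":0,"wy":0,"wz":0,"tx":0,"ty":0,"tz":0.006,"claw":0},{"wx":0,"wy":0,"wz":0,"tx":0,"ty":0,"tz":0.003,"claw":0},{"wx":0,"wy":0,"wz":0,"tx":0,"ty":0,"tz":0.002,"claw":0},{"wx":0,"wy":0,"wz":0,"tx":0,"ty":0,"tz":0.002,"claw":0},{"wx":0,"wy":0,"wz":0,"tx":0,"ty":0,"tz":0,"claw":0},{"wx":0,"wy":0,"wz":0,"tx":0,"ty":0,"tz":0,"claw":0}]'

```text
time: 3.25
position: [0.5022, -0.1312, 0.066]
orientation: [0.001, 0.835, 0.55, 0.0]
ft_force: [-0.1, -0.7, 4.4]
finger_gap: -0.0
gripper_force: 1.9
```

Call:
jog_arm --series '[{"wx":0,"wy":0,"wz":0,"tx":0,"ty":0,"tz":0.002,"claw":0},{"wx":0,"wy":0,"wz":0,"tx":0,"ty":0,"tz":0.001,"claw":0},{"wx":0,"wy":0,"wz":0,"tx":0,"ty":0,"tz":0.001,"claw":0},{"wx":0,"wy":0,"wz":0,"tx":0,"ty":0,"tz":0,"claw":0},{"wx":0,"wy":0,"wz":0,"tx":0,"ty":0,"tz":0,"claw":0}]'

```text
time: 3.67
position: [0.5022, -0.1311, 0.0616]
orientation: [0.001, 0.835, 0.55, 0.0]
ft_force: [0.6, -2.6, 6.3]
finger_gap: -0.0
gripper_force: 2.8
```

Call:
jog_arm --series '[{"wx":0,"wy":0,"wz":0,"tx":0,"ty":0,"tz":0.001,"claw":0},{"wx":0,"wy":0,"wz":0,"tx":0,"ty":0,"tz":0.0005,"claw":0},{"wx":0,"wy":0,"wz":0,"tx":0,"ty":0,"tz":0,"claw":0},{"wx":0,"wy":0,"wz":0,"tx":0,"ty":0,"tz":0,"claw":0}]'

```text
time: 4.0
position: [0.5024, -0.1312, 0.0609]
orientation: [0.001, 0.835, 0.55, 0.0]
ft_force: [-3.2, -0.3, 14.5]
finger_gap: -0.0001
gripper_force: 7.2
```

Call:
jog_arm --series '[{"wx":0,"wy":0,"wz":0,"tx":0.002,"ty":0,"tz":0,"claw":0},{"wx":0,"wy":0,"wz":0,"tx":0.002,"ty":0,"tz":0,"claw":0},{"wx":0,"wy":0,"wz":0,"tx":0.002,"ty":0,"tz":0,"claw":0},{"wx":0,"wy":0,"wz":0,"tx":0.002,"ty":0,"tz":0,"claw":0},{"wx":0,"wy":0,"wz":0,"tx":0.003,"ty":0,"tz":0,"claw":0},{"wx":0,"wy":0,"wz":0,"tx":0.003,"ty":0,"tz":0,"claw":0},{"wx":0,"wy":0,"wz":0,"tx":0.003,"ty":0,"tz":0,"claw":0},{"wx":0,"wy":0,"wz":0,"tx":0.003,"ty":0,"tz":0,"claw":0}]'

```text
time: 4.67
position: [0.5103, -0.1127, 0.0609]
orientation: [0.001, 0.835, 0.55, 0.0]
ft_force: [-3.0, -1.1, 14.5]
finger_gap: 0.0002
gripper_force: 7.3
```

Call:
jog_arm --series '[{"wx":0,"wy":0,"wz":0,"tx":0.005,"ty":0,"tz":0,"claw":0},{"wx":0,"wy":0,"wz":0,"tx":0.006,"ty":0,"tz":0,"claw":0},{"wx":0,"wy":0,"wz":0,"tx":0.006,"ty":0,"tz":0,"claw":0},{"wx":0,"wy":0,"wz":0,"tx":0.006,"ty":0,"tz":0,"claw":0},{"wx":0,"wy":0,"wz":0,"tx":0.006,"ty":0,"tz":0,"claw":0},{"wx":0,"wy":0,"wz":0,"tx":0.006,"ty":0,"tz":0,"claw":0},{"wx":0,"wy":0,"wz":0,"tx":0.006,"ty":0,"tz":0,"claw":0},{"wx":0,"wy":0,"wz":0,"tx":0.004,"ty":0,"tz":0,"claw":0}]'

```text
time: 5.33
position: [0.5281, -0.0709, 0.0609]
orientation: [0.001, 0.835, 0.55, 0.0]
ft_force: [-4.1, -1.2, 15.0]
finger_gap: -0.0001
gripper_force: 7.3
```

```bash
python3 - <<'E'
from h import *
s=arm.state();print(s["time"],s["position"],s["ft_force"])
ey=np.array([.392,.920]);ex=np.array([.920,-.392]);d=s["position"][:2]-[.4995,-.1357];print("fix x,y off",d@ex,d@ey)
im,P,cm=look("wrist");cv2.imwrite("pics/w3.png",im[...,::-1])
E
```

```text
5.3333 [ 0.52809039 -0.07088691  0.0609254 ] [-4.09030678 -1.15259987 15.01295014]
fix x,y off 0.0008964308961500028 0.070835472822019
```

View pics/w3.png

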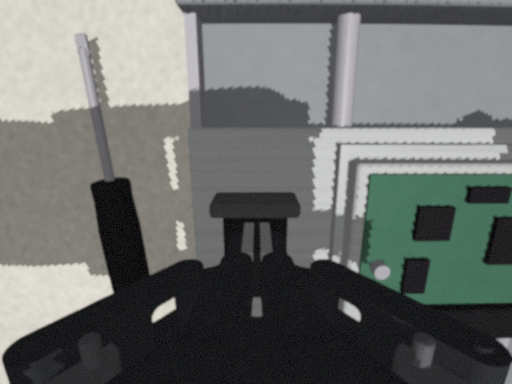

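The carriage is following: the ridge sits at (255,203) against the fingers and the end block at row 10 is getting nearer. I'll keep pushing.

Call:
jog_arm --series '[{"wx":0,"wy":0,"wz":0,"tx":0.005,"ty":0,"tz":0,"claw":0},{"wx":0,"wy":0,"wz":0,"tx":0.006,"ty":0,"tz":0,"claw":0},{"wx":0,"wy":0,"wz":0,"tx":0.006,"ty":0,"tz":0,"claw":0},{"wx":0,"wy":0,"wz":0,"tx":0.006,"ty":0,"tz":0,"claw":0},{"wx":0,"wy":0,"wz":0,"tx":0.006,"ty":0,"tz":0,"claw":0},{"wx":0,"wy":0,"wz":0,"tx":0.006,"ty":0,"tz":0,"claw":0},{"wx":0,"wy":0,"wz":0,"tx":0.004,"ty":0,"tz":0,"claw":0},{"wx":0,"wy":0,"wz":0,"tx":0.002,"ty":0,"tz":0,"claw":0}]'

```text
time: 6.05
position: [0.5442, -0.0331, 0.0609]
orientation: [0.001, 0.835, 0.55, 0.0]
ft_force: [-3.2, -0.2, 13.2]
finger_gap: -0.0
gripper_force: 7.3
```

Call:
jog_arm --series '[{"wx":0,"wy":0,"wz":0,"tx":0.002,"ty":0,"tz":0,"claw":0},{"wx":0,"wy":0,"wz":0,"tx":0.002,"ty":0,"tz":0,"claw":0},{"wx":0,"wy":0,"wz":0,"tx":0.002,"ty":0,"tz":0,"claw":0},{"wx":0,"wy":0,"wz":0,"tx":0,"ty":0,"tz":0,"claw":0},{"wx":0,"wy":0,"wz":0,"tx":0,"ty":0,"tz":0,"claw":0}]'

```text
time: 6.47
position: [0.5465, -0.0276, 0.0609]
orientation: [0.0, 0.835, 0.55, 0.001]
ft_force: [-2.9, 1.9, 13.9]
finger_gap: 0.0002
gripper_force: 7.1
```

Call:
jog_arm --series '[{"wx":0,"wy":0,"wz":0,"tx":0.002,"ty":0,"tz":0,"claw":0},{"wx":0,"wy":0,"wz":0,"tx":0.002,"ty":0,"tz":0,"claw":0},{"wx":0,"wy":0,"wz":0,"tx":0.002,"ty":0,"tz":0,"claw":0},{"wx":0,"wy":0,"wz":0,"tx":0,"ty":0,"tz":0,"claw":0},{"wx":0,"wy":0,"wz":0,"tx":0,"ty":0,"tz":0,"claw":0}]'

```text
time: 6.88
position: [0.5489, -0.0222, 0.061]
orientation: [0.0, 0.835, 0.55, 0.001]
ft_force: [-2.5, 1.3, 13.7]
finger_gap: 0.0001
gripper_force: 7.1
```

Call:
jog_arm --series '[{"wx":0,"wy":0,"wz":0,"tx":0.002,"ty":0,"tz":0,"claw":0},{"wx":0,"wy":0,"wz":0,"tx":0.001,"ty":0,"tz":0,"claw":0},{"wx":0,"wy":0,"wz":0,"tx":0,"ty":0,"tz":0,"claw":0},{"wx":0,"wy":0,"wz":0,"tx":0,"ty":0,"tz":0,"claw":0}]'

```text
time: 7.22
position: [0.5498, -0.0206, 0.0609]
orientation: [0.001, 0.835, 0.55, -0.0]
ft_force: [-5.9, -5.3, 14.3]
finger_gap: -0.0002
gripper_force: 7.2
```

Call:
jog_arm --series '[{"wx":0,"wy":0,"wz":0,"tx":0.001,"ty":0,"tz":0,"claw":0},{"wx":0,"wy":0,"wz":0,"tx":0.001,"ty":0,"tz":0,"claw":0},{"wx":0,"wy":0,"wz":0,"tx":0.001,"ty":0,"tz":0,"claw":0},{"wx":0,"wy":0,"wz":0,"tx":0,"ty":0,"tz":0,"claw":0},{"wx":0,"wy":0,"wz":0,"tx":0,"ty":0,"tz":0,"claw":0}]'

```text
time: 7.63
position: [0.5512, -0.0181, 0.0609]
orientation: [0.001, 0.835, 0.55, -0.0]
ft_force: [-3.8, -6.7, 13.1]
finger_gap: 0.0
gripper_force: 6.6
```

Call:
jog_arm --series '[{"wx":0,"wy":0,"wz":0,"tx":0.001,"ty":0,"tz":0,"claw":0},{"wx":0,"wy":0,"wz":0,"tx":0.001,"ty":0,"tz":0,"claw":0},{"wx":0,"wy":0,"wz":0,"tx":0,"ty":0,"tz":0,"claw":0},{"wx":0,"wy":0,"wz":0,"tx":0,"ty":0,"tz":0,"claw":0}]'

```text
time: 7.97
position: [0.552, -0.0163, 0.0609]
orientation: [0.001, 0.835, 0.55, -0.0]
ft_force: [-3.9, -6.6, 12.8]
finger_gap: 0.0003
gripper_force: 6.3
```

Call:
jog_arm --series '[{"wx":0,"wy":0,"wz":0,"tx":0.001,"ty":0,"tz":0,"claw":0},{"wx":0,"wy":0,"wz":0,"tx":0.001,"ty":0,"tz":0,"claw":0},{"wx":0,"wy":0,"wz":0,"tx":0,"ty":0,"tz":0,"claw":0},{"wx":0,"wy":0,"wz":0,"tx":0,"ty":0,"tz":0,"claw":0}]'

```text
time: 8.3
position: [0.5525, -0.0152, 0.0609]
orientation: [0.002, 0.835, 0.55, -0.001]
ft_force: [-6.0, -11.9, 14.1]
finger_gap: 0.0001
gripper_force: 9.5
```

Call:
jog_arm --series '[{"wx":0,"wy":0,"wz":0,"tx":0.001,"ty":0,"tz":0,"claw":0},{"wx":0,"wy":0,"wz":0,"tx":0.0005,"ty":0,"tz":0,"claw":0},{"wx":0,"wy":0,"wz":0,"tx":0,"ty":0,"tz":0,"claw":0},{"wx":0,"wy":0,"wz":0,"tx":0,"ty":0,"tz":0,"claw":0}]'

```text
time: 8.63
position: [0.5526, -0.0151, 0.0609]
orientation: [0.002, 0.835, 0.55, -0.002]
ft_force: [-10.9, -20.4, 15.4]
finger_gap: 0.0001
gripper_force: 13.4
```

It's at the end stop: the push force rises with no motion. I'll ease the load slightly, lift straight up, then back off.

Call:
jog_arm --series '[{"wx":0,"wy":0,"wz":0,"tx":-0.001,"ty":0,"tz":0,"claw":0},{"wx":0,"wy":0,"wz":0,"tx":0,"ty":0,"tz":-0.002,"claw":0},{"wx":0,"wy":0,"wz":0,"tx":0,"ty":0,"tz":-0.003,"claw":0},{"wx":0,"wy":0,"wz":0,"tx":0,"ty":0,"tz":-0.003,"claw":0},{"wx":0,"wy":0,"wz":0,"tx":0,"ty":0,"tz":-0.004,"claw":0},{"wx":0,"wy":0,"wz":0,"tx":0,"ty":0,"tz":-0.004,"claw":0},{"wx":0,"wy":0,"wz":0,"tx":-0.002,"ty":0,"tz":-0.006,"claw":0},{"wx":0,"wy":0,"wz":0,"tx":-0.002,"ty":0,"tz":-0.01,"claw":0}]'

```text
time: 9.3
position: [0.5502, -0.0164, 0.091]
orientation: [-0.001, 0.835, 0.55, -0.001]
ft_force: [0.2, -0.6, -0.4]
finger_gap: -0.0
gripper_force: 0.0
```

Call:
jog_arm --series '[{"wx":0,"wy":0,"wz":0,"tx":-0.002,"ty":0,"tz":-0.02,"claw":0},{"wx":0,"wy":0,"wz":0,"tx":-0.01,"ty":-0.01,"tz":-0.035,"claw":0},{"wx":0,"wy":0,"wz":0,"tx":-0.03,"ty":-0.015,"tz":-0.02,"claw":0},{"wx":0,"wy":0,"wz":0,"tx":-0.03,"ty":-0.015,"tz":-0.02,"claw":0},{"wx":0,"wy":0,"wz":0,"tx":-0.03,"ty":-0.015,"tz":-0.02,"claw":0},{"wx":0,"wy":0,"wz":0,"tx":-0.03,"ty":-0.015,"tz":-0.02,"claw":0},{"wx":0,"wy":0,"wz":0,"tx":0,"ty":0,"tz":0,"claw":0},{"wx":0,"wy":0,"wz":0,"tx":0,"ty":0,"tz":0,"claw":0}]'

```text
time: 9.97
position: [0.4343, -0.1108, 0.2282]
orientation: [0.001, 0.836, 0.549, 0.001]
ft_force: [0.3, 0.7, -0.4]
finger_gap: 0.0003
gripper_force: 0.0
```

```bash
python3 - <<'E'
from h import *
s=arm.state();print(s["time"],s["position"],s["ft_force"])
im,P,cm=look("wrist");np.savez("w4.npz",im=im,P=P);a=im
im2,P2,_=look("side");b=cv2.resize(im2[150:310,200:400],(480,384),interpolation=cv2.INTER_CUBIC)
cv2.imwrite("pics/w4.png",cv2.resize(np.hstack([a[:,:,::-1],b[:,:,::-1]]),(800,310)))
g=im.max(-1)
ex=np.array([.920,-.392]);ey=np.array([.392,.920])
Q=P.reshape(-1,3);d=Q[:,:2]-[.4995,-.1357];u,v=d@ex,d@ey
for lo,hi in((.045,.054),):
    m=(g.ravel()<70)&(abs(u)<.03)&(v>.09)&(v<.145)&(Q[:,2]>.038)&(Q[:,2]<.055)
    print(m.sum(),"button fix off",u[m].mean(),np.percentile(v[m],[2,50,98]),"z",np.median(Q[m,2]))
E
```

```text
9.9667 [ 0.4343292  -0.11080858  0.22822652] [ 0.32240735  0.738148   -0.39107612]
1423 button fix off -0.0009668740194726677 [0.10253583 0.12123103 0.14347559] z 0.049286820386435226
```

View pics/w4.png

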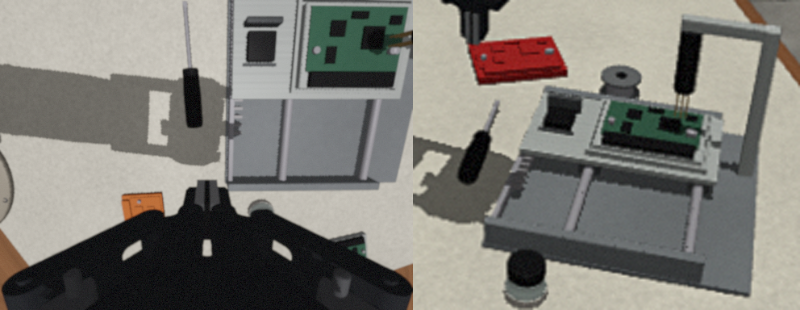

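The carriage is at the end stop: the button has moved about 121 mm and is up at z 0.049. The unit lies in its nest under the probe pins, and the spool, jar and screwdriver are undisturbed. The arm is clear.

```bash
python3 -c "
from plant import arm;print(arm.sign_off())"
```

```text
the job is handed in; nothing more can be done
None
```

The carriage is at its end stop with the lock button up and the control unit under the probe; the arm is clear and the job is handed in.

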